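# Push the slide plate out to its pick-up position

### The job

The flat metal slide plate lies on the grey ledge with no edge to take hold of. With the fingertips, push it flush and square against the white fence at the back of the ledge, and along the fence until it sticks out over the end beside the green mat: the whole orange band at that end of the plate clear of the ledge, and the glass slides still wholly over it. Only push the plate, do not grip, lift or drop it; leave the ivory carrier, the pen and the mouse where they are, and finish with the robot clear of everything.

Things in the scene. Friction and masses are not known exactly. Their poses are not given: they have to be found in the camera images.
- ledge: Fixed grey riser, 150 mm deep (its x) by 260 mm long (its y), flat top 60 mm above the bench. Origin: centre of its underside, at bench height. A white fence, 10 mm thick and 12 mm higher than the top, runs all along its +x (far) edge, its inner face at x = +65 mm. No stop at the two ends (y = +130 and -130 mm) nor at the front (x = -75 mm).
- plate: Loose flat aluminium plate, 95 (x) by 160 (y) by 6 mm, about 0.25 kg, lying on the ledge top, at first 15 to 25 mm off the fence and up to 7 degrees askew. Origin: centre of its underside; y is the long way, along the ledge. An orange band, 24 mm wide, at each end (in y); three pale glass slides with white ends are inlaid flush in the middle, to 38 mm either side of centre; 18 mm of bare metal between.
- green_mat: Fixed flat green mat on the bench, 120 by 90 mm, 3 mm thick, just beyond one end of the ledge (either one); it marks the end over which the plate must stick out. Origin: centre of its underside.
- black_mat: Fixed flat black mat of the same size beyond the other end of the ledge. Origin: centre of its underside.
- carrier: Bystander: loose ivory tube carrier, 32 by 188 mm, 78 mm high, standing behind the fence, its long side (its y) about along the fence. Origin: underneath, about its centre.
- pen: Bystander: loose black marker pen, 116 mm long (its y), 16 mm high, lying on the bench in front of the ledge. Origin: centre of its underside.
- mouse: Bystander: loose black computer mouse, 62 by 112 mm (its y), 35 mm high, on the bench in front of the ledge. Origin: centre of its underside.

How it is judged:
By the outcome, as a careful person would: the job done as asked, in the order asked, and still so for the second after the job is handed in, with the robot touching nothing.
It also fails if it takes over 59 s, if anything falls off the work surface, if the arm or the gripper's body presses on something with over 40 N, if the wrist force passes 120 N, or if a joint passes its speed limit or range.

### The arm

A 6-joint arm with a two-finger parallel gripper is mounted at the origin on the work surface; the furniture and walls round the work are solid. World frame = base frame: x ahead of the robot, y to its left, z up, the work surface at z = 0. Lengths are in m, angles in degrees, forces in N, time in s.
With the tool pointing down it reaches from about 0.35 to 0.875 m from the base axis. Payload 4.2 kg.
Tool frame: the origin (TCP) lies between the finger pads; the fingertips stand 14 mm ahead of it and the grasp point (between the pads) lies 5 mm behind it; x points along the fingers, y is the direction in which the jaws open and shut, and the axes are right-handed (so a half turn about x gives the same grasp; the last joint's range is limited). The gripper opens to 87 mm and grips with 3 to 60 N. Pads are 19 mm wide; open, the fingers measure 117 mm over their backs; the gripper's body (75 mm by 190 mm) begins 51 mm behind the grasp point.
Start: joints at [83.171, 22.042, 0.453, 0, -68.411, -14.817], TCP at [0.231, 0.581, 0.237] pointing down, gripper open.
Joint ranges: [-179.83, 179.83], [-69.29, 118.12], [-61.27, 80.66], [-181.25, 117.63], [-171.15, -9.14], [-177.46, 177.46]. Speed limits (degrees/s): [159.86, 159.86, 180, 180, 180, 180].

### API

Orientations are given as a 3x3 rotation matrix whose columns are the frame's x, y, z axes.
In Python, from station import r, imaging, job gives the robot as it stands. The module is installed in compiled form; this text tells all that it offers.
- The arm moves only by the tool apply_moves, never from a script. Its arguments are lists of equal length, an entry for each row: "xyz": the shift along the tool's x, y, z in m, a list of three; "twist": the turn about the tool's x in degrees; "claw": the opening, from 0 (shut) to 1 (fully open). A call has 1 to 12 rows; each row shifts and turns the pose as measured when the row begins, along the tool's axes as they then stand; what a row does not reach is not made up. A row lasts 1/10 s, in which the tool goes at most 50 mm and 8.59 degrees, less where a joint would pass 70% of its speed; a pose out of reach is approached as far as the arm can. A call is refused whole if a number of a shift passes 0.05 or a number of a turn 8.59, either way. A call with a gripper value outside its range is refused whole. The fingers move at their own pace and stop on an object; the grip force is fixed at half the most. Time passes only in rows, so rows that do not move let the fingers close. It gives the time, the measured TCP pose, the force and the opening at its end, in the units of the state.
- r.sense(): the state, without advancing time (a new reading comes with each control period).
- imaging.capture(name): name is "scene" or "top" or "wrist"; returns a dict with "pixels" (480x640x3 uint8, red, green, blue), "mtx" (3x3 intrinsics, pixels), "view" (4x4, takes a point from world to camera coordinates). Camera axes: x right, y down, z forward; pixel columns grow to the right and rows downward; lengths in m; the calibration is good to about 2 mm. A picture is of the moment at which its call begins. There is no depth.
- job.finish_job(): hands the job in, once; it reports no verdict.
Trained networks look in a picture, given as the dict that the camera call returned (one of the last four; its "shot" number tells which), for a name from the list of things; names that differ only in an ending like _2 or _b are one class to them, and where a whole thing is asked for, a point or a joint stands for the part that bears it (a point fixed in the world has none). Each returns a list of dicts, best first, with "p" (0 to 1); they miss things now and then, are a little off and sometimes report something else, mostly with a low value. They report only what shows in the picture. A call takes as long as a camera call.
- imaging.regions_of(query, picture): "mask" (480x640 bool, what is visible of it) and "centre" ([column, row] in pixels, amid what is visible of it).
The state is a dict: "time_s": time; "joints": joint angles; "joint_velocities": joint speeds; "effort": joint torques, N m; "tcp_pos": TCP position; "ee_rot": TCP orientation; "wrist_force": force on the tool from outside, world axes, zero at the start; "moment": the same for the moment, N m; "gripper_width": opening from 0.0 (shut) to 1.0 (fully open).
Only numpy, scipy, OpenCV 4.12 (cv2) and the standard library are available. Lean on these libraries where they do the work, as an engineer would, in place of code of your own. Each camera call takes 0.05 s, during which the arm holds its last target.

## Working session

There is one attempt and no reset: what is moved stays moved. The work goes in short steps, Python scripts to look and compute and a tool call to move; the robot and the scene stay as the last step left them, time stands still between calls to the robot, and variables do not carry over. Pictures are saved under pics/ and viewed, and the job is handed in when it is done.

Besides the shell and the picture viewer there is one more tool, called after "Request:" as name(argument=value, ...) on one line, values as JSON. apply_moves: Moves the arm, as the interface text tells. Its arguments: {"type":"object","properties":{"xyz":{"type":"array","items":{"type":"array","items":{"type":"number"}}},"twist":{"type":"array","items":{"type":"number"}},"claw":{"type":"array","items":{"type":"number"}}},"required":["xyz","twist","claw"]}

```bash
mkdir -p pics; python3 - <<'E'
from station import r, imaging, job
import cv2,numpy as np
s=r.sense();print({k:np.round(v,3).tolist() for k,v in s.items()})
for n in("top","scene","wrist"):
    p=imaging.capture(n);cv2.imwrite(f"pics/{n}0.png",p["pixels"][:,:,::-1]);print(n,p["mtx"].tolist(),np.round(p["view"],4).tolist())
E
```

```text
{'time_s': 0.0, 'joints': [83.17, 22.093, 0.381, -0.029, -68.409, -14.815], 'joint_velocities': [-0.102, -0.012, 0.035, 0.002, 0.066, 0.019], 'effort': [0.001, -39.067, 18.741, 4.22, 0.011, -0.0], 'tcp_pos': [0.23, 0.58, 0.235], 'ee_rot': [[-0.001, -0.369, -0.929], [-0.002, -0.929, 0.369], [-1.0, 0.002, -0.0]], 'wrist_force': [-1.274, 0.223, -0.163], 'moment': [-0.006, 0.022, 0.007], 'gripper_width': 1.004}
top [[512.6863231357634, 0.0, 326.3455097331207], [0.0, 512.6863231357634, 247.417854744772], [0.0, 0.0, 1.0]] [[0.0228, -0.9996, 0.0153, -0.0388], [-0.9964, -0.024, -0.0818, 0.5864], [0.0821, -0.0133, -0.9965, 1.007], [0.0, 0.0, 0.0, 1.0]]
scene [[569.0271938051709, 0.0, 316.37783717070454], [0.0, 569.0271938051709, 238.6559108289513], [0.0, 0.0, 1.0]] [[-0.6993, -0.7148, -0.0021, 0.3676], [-0.339, 0.3343, -0.8794, 0.2545], [0.6293, -0.6143, -0.4761, 0.4969], [0.0, 0.0, 0.0, 1.0]]
wrist [[424.82898836186325, 0.0, 324.27646966049394], [0.0, 424.82898836186325, 234.74667593258002], [0.0, 0.0, 1.0]] [[-0.3687, -0.9295, 0.0024, 0.6242], [-0.8972, 0.3566, 0.2606, -0.0321], [-0.2431, 0.094, -0.9654, 0.3907], [0.0, 0.0, 0.0, 1.0]]
```

View pics/top0.png

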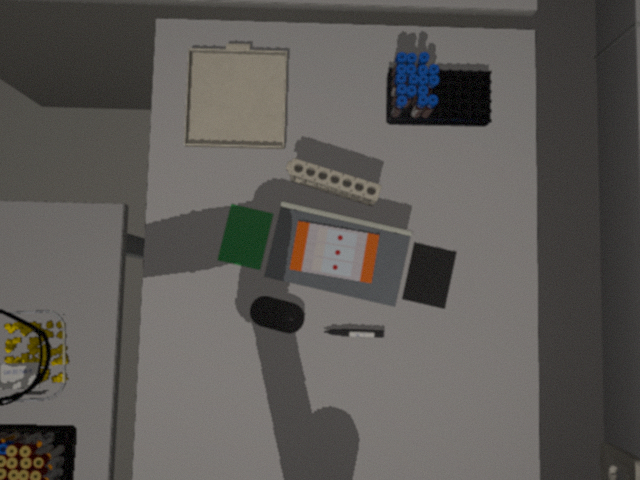

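View pics/scene0.png

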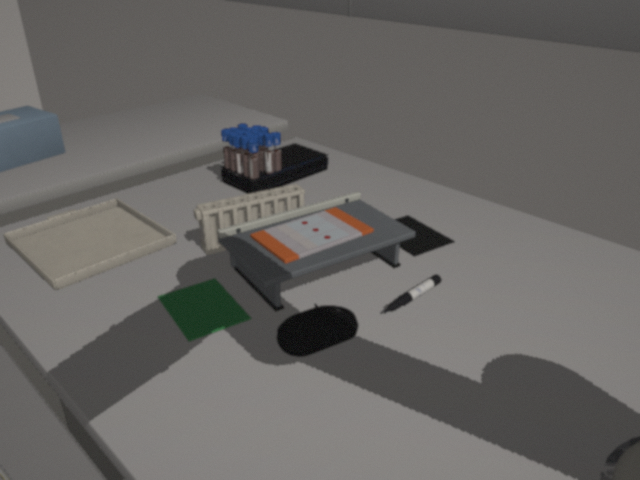

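View pics/wrist0.png

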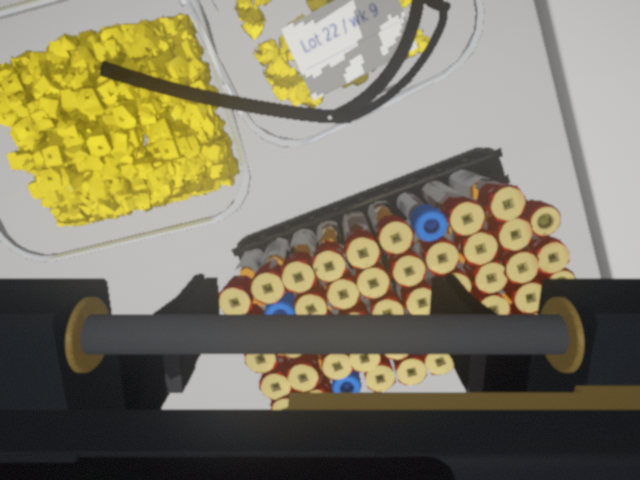

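```bash
cat > h.py <<'E'
from station import r, imaging, job
import cv2,numpy as np
def unproj(p,uv,z):
    K=np.array(p["mtx"]);V=np.array(p["view"]);R=V[:3,:3];t=V[:3,3];c=-R.T@t
    uv=np.atleast_2d(np.array(uv,float))
    d=np.c_[uv,np.ones(len(uv))]@np.linalg.inv(K).T@R
    return c+d*((z-c[2])/d[:,2])[:,None]
def proj(p,X):
    K=np.array(p["mtx"]);V=np.array(p["view"])
    q=(np.atleast_2d(X)@V[:3,:3].T+V[:3,3])@K.T
    return q[:,:2]/q[:,2:]
def save(p,name,crop=None,k=1):
    im=p["pixels"][:,:,::-1]
    if crop: a,b,c,d=crop; im=im[b:d,a:c]
    cv2.imwrite("pics/"+name,cv2.resize(im,None,fx=k,fy=k,interpolation=cv2.INTER_CUBIC))
def rect(mask):
    c=max(cv2.findContours(mask.astype(np.uint8),cv2.RETR_EXTERNAL,cv2.CHAIN_APPROX_NONE)[0],key=cv2.contourArea)
    return c[:,0,:]
def orange(p):
    h=cv2.cvtColor(p["pixels"],cv2.COLOR_RGB2HSV)
    return cv2.inRange(h,(3,150,90),(18,255,255))
E
python3 - <<'E'
from h import *
for n,crop,k in(("top",(200,140,480,350),2.8),("scene",(140,160,480,370),2.3)):
    p=imaging.capture(n);save(p,n+"1.png",crop,k)
    for q,z in(("ledge",.06),("plate",.066),("green_mat",.003),("black_mat",.003),("mouse",.03),("pen",.01),("carrier",.078)):
        for m in imaging.regions_of(q,p)[:1]:
            c=rect(m["mask"]); X=unproj(p,c,z)[:,:2]
            rr=cv2.minAreaRect((X*1000).astype(np.float32))
            print(n,q,round(m["p"],2),np.round(rr[0]),np.round(rr[1]),round(rr[2],1),np.round(cv2.boxPoints(rr)).tolist())
    o=orange(p)
    nn,l,st,ce=cv2.connectedComponentsWithStats(o)
    for i in range(1,nn):
        if st[i,4]>100:
            X=unproj(p,rect(l==i),.066)[:,:2]*1000
            rr=cv2.minAreaRect(X.astype(np.float32)); print(n,"orange",np.round(unproj(p,ce[i],.066)*1000,1),np.round(rr[1]),rr[2],np.round(cv2.boxPoints(rr)).tolist())
E
```

```text
top ledge 0.61 [574. -47.] [262. 154.] 78.4 [[472.0, -160.0], [623.0, -191.0], [675.0, 66.0], [525.0, 97.0]]
top plate 0.84 [576. -39.] [163.  98.] 81.1 [[515.0, -112.0], [612.0, -127.0], [637.0, 34.0], [540.0, 49.0]]
top green_mat 0.94 [607. 142.] [ 91. 121.] 77.6 [[539.0, 111.0], [657.0, 85.0], [676.0, 173.0], [558.0, 199.0]]
top black_mat 0.9 [ 537. -238.] [ 94. 123.] 79.4 [[468.0, -273.0], [588.0, -295.0], [606.0, -203.0], [485.0, -181.0]]
top pen 0.9 [418. -86.] [115.  15.] 89.1 [[409.0, -143.0], [424.0, -144.0], [426.0, -28.0], [411.0, -28.0]]
top orange [[586.1  28.4  66. ]] [21. 95.] 81.78023529052734 [[538.0, 25.0], [632.0, 11.0], [635.0, 32.0], [541.0, 46.0]]
top orange [[ 565.8 -107.9   66. ]] [21. 95.] 81.51721954345703 [[518.0, -111.0], [611.0, -125.0], [614.0, -105.0], [521.0, -91.0]]
scene ledge 0.91 [551. -41.] [296. 238.] 78.2 [[404.0, -161.0], [637.0, -210.0], [698.0, 80.0], [464.0, 129.0]]
scene plate 0.62 [572. -37.] [163. 103.] 81.8 [[509.0, -110.0], [611.0, -125.0], [634.0, 37.0], [533.0, 51.0]]
scene green_mat 0.77 [605. 143.] [ 90. 122.] 78.4 [[536.0, 111.0], [656.0, 86.0], [674.0, 174.0], [555.0, 199.0]]
scene black_mat 0.74 [ 534. -235.] [ 93. 122.] 78.8 [[466.0, -269.0], [585.0, -292.0], [603.0, -201.0], [484.0, -177.0]]
scene mouse 0.69 [437.  87.] [113.  83.] 78.4 [[385.0, 41.0], [466.0, 24.0], [489.0, 134.0], [408.0, 151.0]]
scene pen 0.95 [415. -87.] [ 19. 124.] 0.2 [[405.0, -25.0], [405.0, -149.0], [424.0, -149.0], [424.0, -24.0]]
scene carrier 0.98 [657.  -1.] [216. 165.] 73.9 [[548.0, -82.0], [706.0, -128.0], [766.0, 80.0], [608.0, 125.0]]
scene orange [[ 557.3 -105.9   66. ]] [20. 97.] 79.59490203857422 [[511.0, -108.0], [606.0, -125.0], [610.0, -106.0], [514.0, -88.0]]
scene orange [[578.2  31.9  66. ]] [23. 98.] 81.40953063964844 [[531.0, 27.0], [628.0, 13.0], [631.0, 35.0], [534.0, 50.0]]
```

View pics/top1.png

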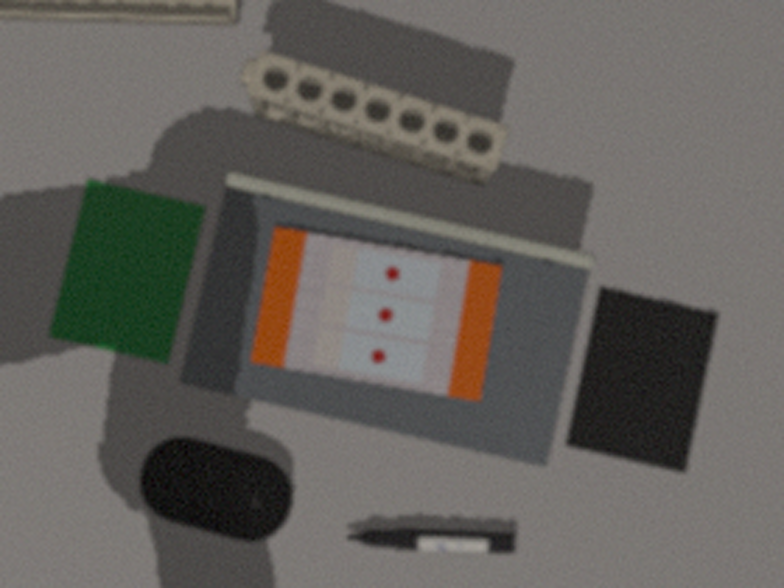

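View pics/scene1.png

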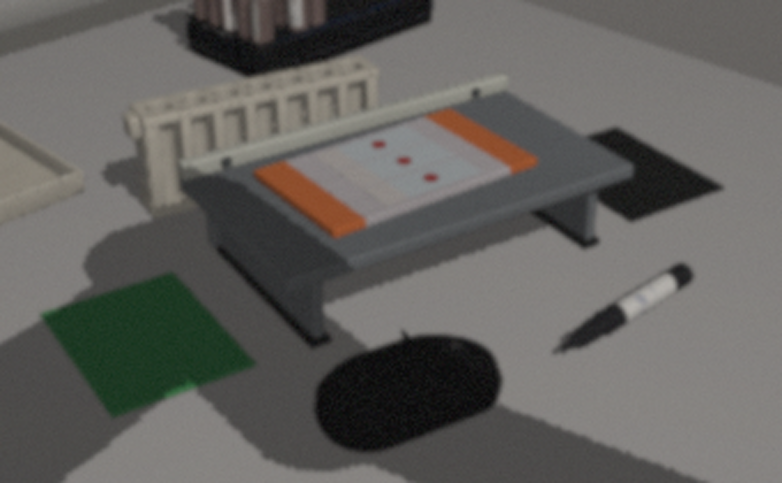

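```bash
cat >> h.py <<'E'
C=np.array([.572,-.0466]);YAW=-11.6
def LR():
    a=np.radians(YAW);return np.array([[np.cos(a),-np.sin(a)],[np.sin(a),np.cos(a)]])
def toL(X): return (np.atleast_2d(X)[:,:2]-C)@LR()
def toW(x,y): return C+LR()@np.array([x,y])
def plan(x,y,z,jaw):  # ledge mm coordinates; jaw: ledge-frame angle of tool y
    s=r.sense();R=np.array(s["ee_rot"]);p=np.array(s["tcp_pos"])
    g=np.r_[toW(x/1e3,y/1e3),z/1e3]
    a=np.degrees(np.arctan2(R[1,1],R[0,1]))-YAW
    d=(jaw-a+180)%360-180
    print("t",s["time_s"],"ledge mm",np.round(toL(p)*1000,1),"z",round(p[2]*1000,1),"jaw",round((a+180)%360-180,2),"F",np.round(s["wrist_force"],1),"tilt",np.round(R[:,0],3),"w",round(float(s["gripper_width"]),2))
    print("twist",round(-d,2))
    print("shift tool axes before twist mm",np.round(R.T@(g-p)*1000,1))
    t=np.radians(jaw+YAW);Y=np.array([np.cos(t),np.sin(t),0]);X=np.array([0,0,-1.])
    R2=np.c_[X,Y,np.cross(X,Y)];print("shift with final axes mm",np.round(R2.T@(g-p)*1000,1))
E
python3 -c "
from h import *
plan(-75,8,235,-90)"
```

```text
t 0.95 ledge mm [[-460.7  546. ]] z 236.6 jaw -100.05 F [0.6 0.6 0.2] tilt [ 0.  0. -1.] w 1.0
twist -10.05
shift tool axes before twist mm [   1.6  462.5 -473.6]
shift with final axes mm [   1.6  538.  -385.7]
```

Request:
apply_moves(xyz=[[0, 0, 0], [0, 0, 0], [0, 40, -0.0286], [0, 0.04, -0.0286]], twist=[-5, -5, 0, 0], claw=[1, 1, 1, 1])

```text
out of range: row 3 has 40, outside -0.05 to 0.05
```

Request:
apply_moves(xyz=[[0, 0, 0], [0, 0, 0], [0, 0.04, -0.0286], [0, 0.04, -0.0286], [0, 0.04, -0.0286], [0, 0.04, -0.0286], [0, 0.04, -0.0286], [0, 0.04, -0.0286], [0, 0.04, -0.0286], [0, 0.04, -0.0286], [0, 0.04, -0.0286], [0, 0.04, -0.0286]], twist=[-5, -5, 0, 0, 0, 0, 0, 0, 0, 0, 0, 0], claw=[1, 1, 1, 1, 1, 1, 1, 1, 1, 1, 1, 1])

```text
time_s: 2.15
tcp_pos: [0.4363, 0.1289, 0.2368]
ee_rot: [[0.006, -0.182, -0.983], [0.004, -0.983, 0.182], [-1.0, -0.005, -0.005]]
wrist_force: [1.3, 1.1, -0.2]
gripper_width: 1.005
```

```bash
python3 -c "
from h import *
plan(-75,8,235,-90)"
```

```text
t 2.15 ledge mm [[-168.2  144.6]] z 236.8 jaw -88.87 F [ 1.3  1.1 -0.2] tilt [ 0.006  0.004 -1.   ] w 1.0
twist 1.13
shift tool axes before twist mm [  1.5 138.4 -90.5]
shift with final axes mm [  1.8 136.6 -93.2]
```

Request:
apply_moves(xyz=[[0, 0.04, -0.025], [0, 0.04, -0.025], [0, 0.035, -0.025], [0, 0.02, -0.015], [0, 0, 0]], twist=[1.1, 0, 0, 0, 0], claw=[1, 1, 1, 1, 1])

```text
time_s: 2.65
tcp_pos: [0.5013, -0.0324, 0.2381]
ee_rot: [[0.01, -0.208, -0.978], [0.005, -0.978, 0.208], [-1.0, -0.007, -0.009]]
wrist_force: [-0.0, 0.8, 0.9]
gripper_width: 0.997
```

```bash
python3 -c "
from h import *
plan(-75,8,235,-90)
p=imaging.capture('wrist');save(p,'w2.png')
np.savez('w2.npz',**p)
"
```

```text
t 2.65 ledge mm [[-72.1  -0.3]] z 238.1 jaw -90.4 F [-0.   0.8  0.9] tilt [ 0.01   0.005 -1.   ] w 1.0
twist -0.4
shift tool axes before twist mm [ 3.1 -8.3  3. ]
shift with final axes mm [ 3.1 -8.3  2.9]
```

View pics/w2.png

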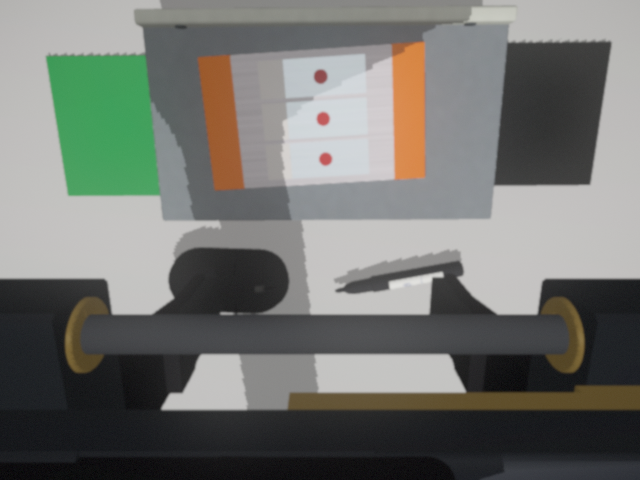

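```bash
python3 -c "
from h import *
p=dict(np.load('w2.npz'))
f=unproj(p,[(163,219),(491,218)],.06);print('front',np.round(f*1000,1))
q=unproj(p,[(200,57),(424,43),(425,178),(215,189)],.066);print('plate',np.round(q*1000,1), np.round(toL(q)*1000,1))
d=f[0]-f[1];print(np.linalg.norm(d),np.degrees(np.arctan2(-d[0],d[1])))
d=q[3]-q[2];print(np.linalg.norm(d),np.degrees(np.arctan2(-d[0],d[1])))
print(np.round(toL(f)*1000,1))
fe=unproj(p,[(135,11),(515,8)],.072);print('fence back top',np.round(toL(fe)*1000,1))
fe=unproj(p,[(137,22),(515,19)],.072);print('fence inner top',np.round(toL(fe)*1000,1))
"
```

```text
front [[ 525.    94.4   60. ]
 [ 472.5 -158.7   60. ]]
plate [[ 632.6   30.9   66. ]
 [ 608.7 -124.9   66. ]
 [ 515.3 -111.5   66. ]
 [ 540.1   46.    66. ]] [[ 43.8  88.1]
 [ 51.7 -69.3]
 [-42.5 -75. ]
 [-49.9  84.2]]
0.2585211405735476 -11.723605436918696
0.15938347458570754 -8.930441317142485
[[ -74.4  128.7]
 [ -74.9 -129.8]]
fence back top [[  72.2  128.2]
 [  72.  -127.9]]
fence inner top [[  65.4  127.6]
 [  65.2 -128.6]]
```

Request:
apply_moves(xyz=[[0.04, -0.008, 0], [0.04, 0, 0], [0.04, 0, 0], [0.02, 0, 0], [0, 0, 0]], twist=[0, 0, 0, 0, 0], claw=[1, 1, 1, 1, 1])

```text
time_s: 3.2
tcp_pos: [0.5052, -0.0181, 0.0972]
ee_rot: [[0.018, -0.202, -0.979], [0.008, -0.979, 0.203], [-1.0, -0.011, -0.017]]
wrist_force: [-0.2, 0.7, -0.6]
gripper_width: 1.001
```

```bash
python3 -c "
from h import *
plan(-72,8,77,-90)
p=imaging.capture('wrist');save(p,'w3.png')
"
```

```text
t 3.2 ledge mm [[-71.1  14.5]] z 97.2 jaw -90.08 F [-0.2  0.7 -0.6] tilt [ 0.018  0.008 -1.   ] w 1.0
twist -0.08
shift tool axes before twist mm [20.1  6.7  1.2]
shift with final axes mm [20.2  6.5  0.9]
```

View pics/w3.png

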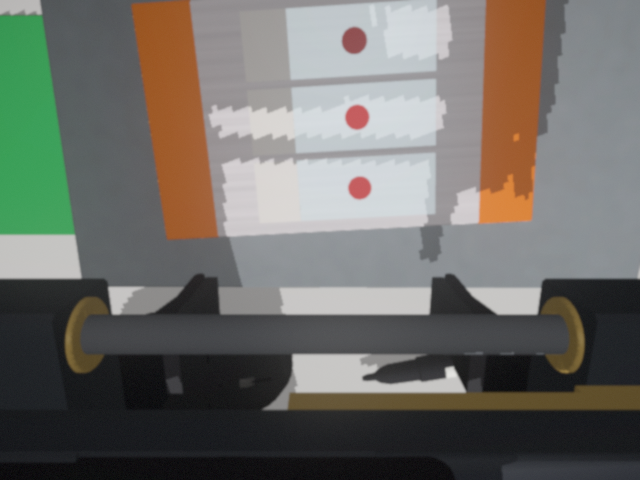

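Request:
apply_moves(xyz=[[0.012, 0.005, 0], [0.005, 0.001, 0], [0, 0, 0]], twist=[0, 0, 0], claw=[1, 1, 1])

```text
time_s: 3.55
tcp_pos: [0.5075, -0.0223, 0.0839]
ee_rot: [[0.028, -0.199, -0.98], [0.009, -0.98, 0.199], [-1.0, -0.015, -0.026]]
wrist_force: [0.5, 0.1, 0.6]
gripper_width: 1.001
```

```bash
python3 -c "
from h import *
plan(-72,8,77,-90)
"
```

```text
t 3.55 ledge mm [[-68.1  10.8]] z 83.9 jaw -89.89 F [0.5 0.1 0.6] tilt [ 0.028  0.009 -1.   ] w 1.0
twist 0.11
shift tool axes before twist mm [6.8 2.9 4.1]
shift with final axes mm [6.9 2.8 3.9]
```

Request:
apply_moves(xyz=[[0.0085, 0.003, 0.003]], twist=[0], claw=[1])

```text
time_s: 3.65
tcp_pos: [0.5059, -0.0243, 0.0767]
ee_rot: [[0.033, -0.198, -0.98], [0.01, -0.98, 0.199], [-0.999, -0.017, -0.03]]
wrist_force: [0.3, -0.1, -0.4]
gripper_width: 1.0
```

```bash
python3 -c "
from h import *
plan(-60,8,77,-90)
"
```

```text
t 3.65 ledge mm [[-69.3   8.6]] z 76.7 jaw -89.85 F [ 0.3 -0.1 -0.4] tilt [ 0.033  0.01  -0.999] w 1.0
twist 0.15
shift tool axes before twist mm [-0.1  0.6 -9.3]
shift with final axes mm [-0.3  0.6 -9.3]
```

Request:
apply_moves(xyz=[[0.0005, 0, -0.009], [0.001, 0, -0.006], [0.001, 0, -0.005]], twist=[0, 0, 0], claw=[1, 1, 1])

```text
time_s: 3.95
tcp_pos: [0.5198, -0.0288, 0.0749]
ee_rot: [[0.019, -0.202, -0.979], [0.01, -0.979, 0.202], [-1.0, -0.013, -0.017]]
wrist_force: [-16.6, 10.5, 25.1]
gripper_width: 0.998
```

```bash
python3 -c "
from h import *
plan(-40,8,77,-90)
p=imaging.capture('wrist');save(p,'w4.png')
p=imaging.capture('top');save(p,'t4.png',(200,140,480,350),2.8)
"
```

```text
t 3.95 ledge mm [[-54.7   6.9]] z 74.9 jaw -90.06 F [-16.6  10.5  25.1] tilt [ 0.019  0.01  -1.   ] w 1.0
twist -0.06
shift tool axes before twist mm [ -1.9  -1.1 -14.7]
shift with final axes mm [ -2.1  -1.1 -14.7]
```

View pics/w4.png

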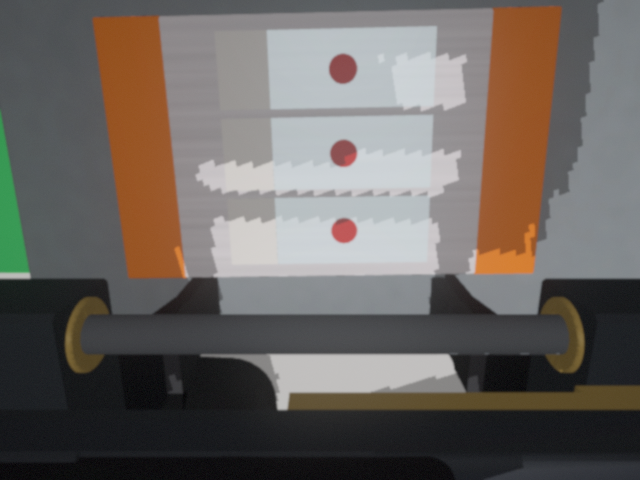

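View pics/t4.png

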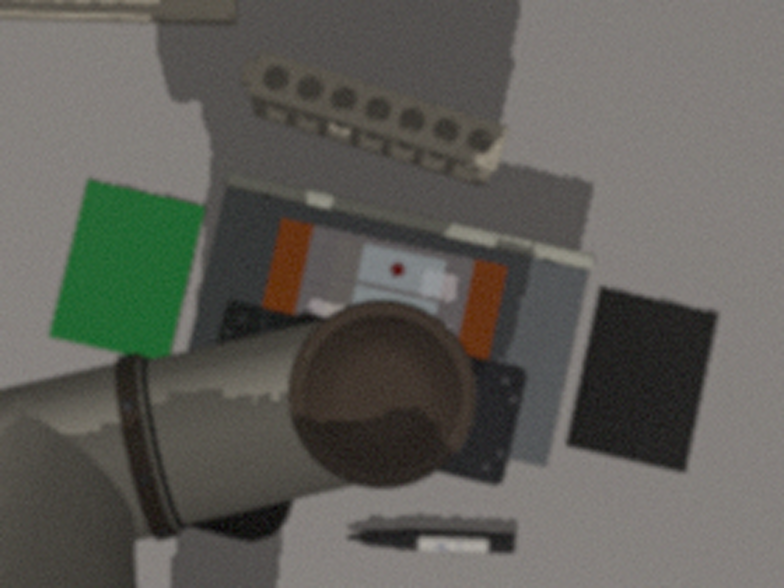

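Request:
apply_moves(xyz=[[-0.0025, 0, -0.004], [0, 0, -0.005], [0, 0, -0.004]], twist=[0, 0, 0], claw=[1, 1, 1])

```text
time_s: 4.35
tcp_pos: [0.531, -0.0322, 0.0774]
ee_rot: [[0.015, -0.203, -0.979], [0.009, -0.979, 0.203], [-1.0, -0.012, -0.013]]
wrist_force: [-3.8, 2.1, 2.5]
gripper_width: 1.005
```

```bash
python3 -c "
from h import *
plan(-40,8,77,-90)
p=imaging.capture('wrist');save(p,'w5.png')
"
```

```text
t 4.35 ledge mm [[-43.1   5.9]] z 77.4 jaw -90.12 F [-3.8  2.1  2.5] tilt [ 0.015  0.009 -1.   ] w 1.0
twist -0.12
shift tool axes before twist mm [ 0.5 -2.1 -3.1]
shift with final axes mm [ 0.4 -2.1 -3.1]
```

View pics/w5.png

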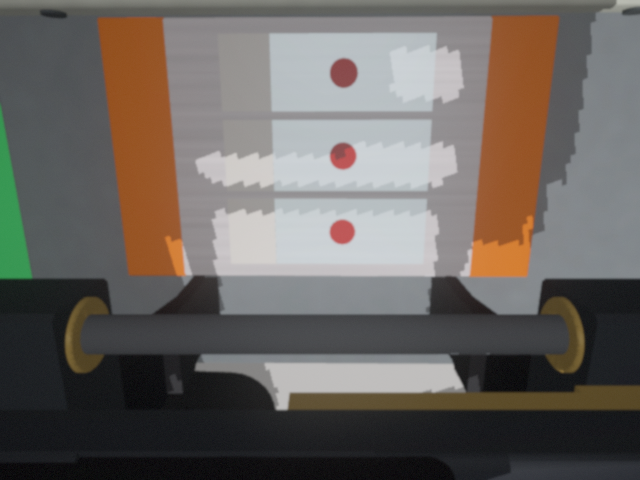

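Request:
apply_moves(xyz=[[0, 0, -0.003], [0.0005, 0, -0.003], [0.0005, 0, -0.002]], twist=[0, 0, 0], claw=[1, 1, 1])

```text
time_s: 4.7
tcp_pos: [0.5325, -0.034, 0.0748]
ee_rot: [[-0.003, -0.204, -0.979], [0.009, -0.979, 0.204], [-1.0, -0.008, 0.005]]
wrist_force: [-8.1, 4.9, 11.3]
gripper_width: 1.0
```

```bash
python3 -c "
from h import *
plan(-40,8,77,-90)
p=imaging.capture('wrist');save(p,'w6.png')
"
```

```text
t 4.7 ledge mm [[-41.2   4.4]] z 74.8 jaw -90.2 F [-8.1  4.9 11.3] tilt [-0.003  0.009 -1.   ] w 1.0
twist -0.2
shift tool axes before twist mm [-2.2 -3.7 -1.2]
shift with final axes mm [-2.2 -3.6 -1.2]
```

View pics/w6.png

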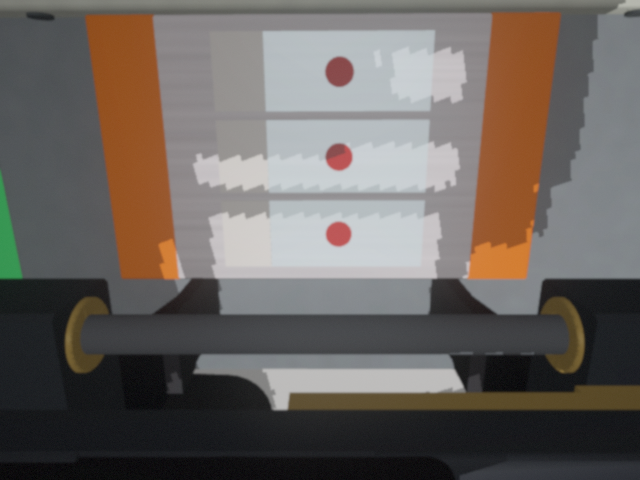

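Request:
apply_moves(xyz=[[-0.003, 0, -0.004], [-0.0005, 0, -0.004], [-0.0005, 0, -0.004]], twist=[0, 0, 0], claw=[1, 1, 1])

```text
time_s: 5.05
tcp_pos: [0.5328, -0.0347, 0.0748]
ee_rot: [[-0.031, -0.205, -0.978], [0.011, -0.979, 0.204], [-0.999, -0.004, 0.032]]
wrist_force: [-12.6, 8.7, 13.0]
gripper_width: 1.0
```

```bash
python3 -c "
from h import *
plan(-60,8,77,-90)
p=imaging.capture('wrist');save(p,'w7.png',(40,0,640,120),1.3)
"
```

```text
t 5.05 ledge mm [[-40.8   3.8]] z 74.8 jaw -90.21 F [-12.6   8.7  13. ] tilt [-0.031  0.011 -0.999] w 1.0
twist -0.21
shift tool axes before twist mm [-1.6 -4.2 19.3]
shift with final axes mm [-2.2 -4.2 19.2]
```

View pics/w7.png

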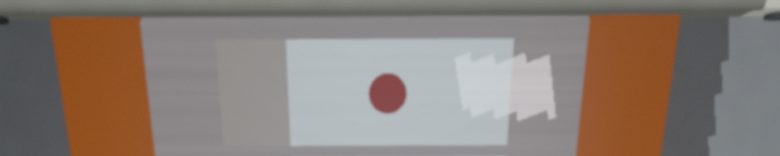

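Request:
apply_moves(xyz=[[-0.002, 0, 0.025], [-0.04, 0, 0.025], [-0.045, 0, 0.015], [-0.04, 0, 0]], twist=[0, 0, 0, 0], claw=[1, 1, 1, 0.5])

```text
time_s: 5.5
tcp_pos: [0.4717, -0.0227, 0.2011]
ee_rot: [[-0.039, -0.205, -0.978], [0.008, -0.979, 0.205], [-0.999, -0.0, 0.04]]
wrist_force: [1.9, -0.8, 0.5]
gripper_width: 0.966
```

```bash
python3 -c "
from h import *
plan(15,-100,120,0)
plan(15,-100,120,180)
p=imaging.capture('wrist');save(p,'w8.png');np.savez('w8.npz',**p)
"
```

```text
t 5.5 ledge mm [[-103.1    3.3]] z 201.1 jaw -90.22 F [ 1.9 -0.8  0.5] tilt [-0.039  0.008 -0.999] w 0.97
twist -90.22
shift tool axes before twist mm [  76.3  102.8 -121.7]
shift with final axes mm [ 81.1 118.1 103.3]
t 5.5 ledge mm [[-103.1    3.3]] z 201.1 jaw -90.22 F [ 1.9 -0.8  0.5] tilt [-0.039  0.008 -0.999] w 0.97
twist 89.78
shift tool axes before twist mm [  76.3  102.8 -121.7]
shift with final axes mm [  81.1 -118.1 -103.3]
```

View pics/w8.png

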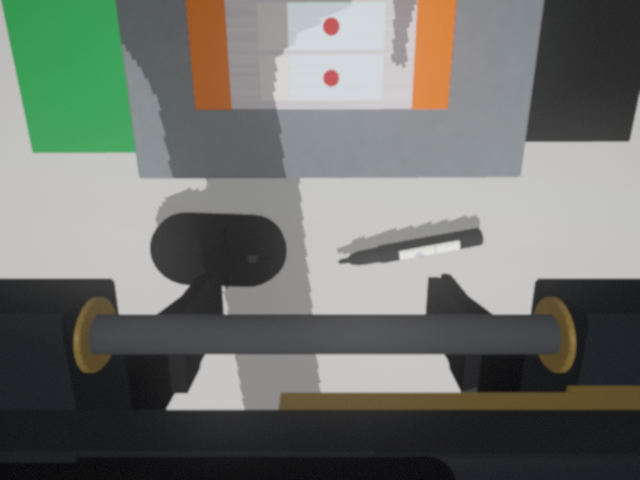

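```bash
python3 -c "
from h import *
p=dict(np.load('w8.npz'))
print(np.round(toL(unproj(p,[(195,109),(448,108)],.066))*1000,1),np.round(toL(unproj(p,[(138,178),(520,176)],.06))*1000,1))
print(np.round(r.sense()['joints'],1))
for k in range(11):
    a=np.radians(-90.2+8.2*k);d=np.array([10.6,-9.6])
    print(np.round([np.dot(d,[np.cos(a),np.sin(a)]),np.dot(d,[np.sin(a),-np.cos(a)])],1))
"
```

```text
[[-30.6  85.2]
 [-30.6 -75. ]] [[ -75.5  129.9]
 [ -75.  -129.2]]
[ 16.3   9.8 -20.8  -1.  -60.7  62.5]
[  9.6 -10.6]
[11.  -9.2]
[12.2 -7.5]
[13.1 -5.7]
[13.8 -3.8]
[14.2 -1.8]
[14.3  0.3]
[14.1  2.3]
[13.6  4.3]
[12.9  6.2]
[11.9  8. ]
```

Request:
apply_moves(xyz=[[0, 0.01, -0.011], [0, 0.011, -0.009], [0, 0.012, -0.0075], [0, 0.013, -0.006], [0, 0.014, -0.004], [0, 0.014, -0.002], [0, 0.014, 0], [0, 0.014, 0.002], [0, 0.013, 0.004], [0, 0.012, 0.006]], twist=[-8.2, -8.2, -8.2, -8.2, -8.2, -8.2, -8.2, -8.2, -8.2, -8.2], claw=[0.5, 0.5, 0.5, 0.5, 0.5, 0.5, 0.5, 0.5, 0.5, 0.5])

```text
time_s: 6.55
tcp_pos: [0.5832, -0.1384, 0.2114]
ee_rot: [[0.014, 0.96, -0.279], [0.01, -0.279, -0.96], [-1.0, 0.011, -0.014]]
wrist_force: [0.5, 0.2, -0.3]
gripper_width: 0.496
```

```bash
python3 -c "
from h import *
plan(15,-97,100,0)
print(np.round(r.sense()['joints'],1))
p=imaging.capture('wrist');save(p,'w9.png');np.savez('w9.npz',**p)
"
```

```text
t 6.55 ledge mm [[ 29.4 -87.7]] z 211.4 jaw -4.62 F [ 0.5  0.2 -0.3] tilt [ 0.014  0.01  -1.   ] w 0.5
twist -4.62
shift tool axes before twist mm [111.1 -14.8  12. ]
shift with final axes mm [111.4 -14.4   9.3]
[  1.8  20.3  -5.7  -0.6 -63.1 162.2]
```

View pics/w9.png

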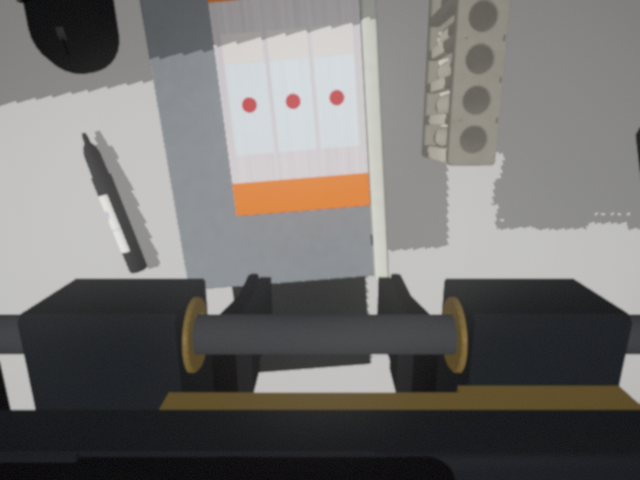

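Request:
apply_moves(xyz=[[0.04, -0.008, 0.008], [0.045, -0.008, 0.006], [0.025, 0, 0]], twist=[-4.6, 0, 0], claw=[0.5, 0.5, 0.5])

```text
time_s: 6.9
tcp_pos: [0.5751, -0.1509, 0.1021]
ee_rot: [[0.035, 0.979, -0.199], [0.007, -0.199, -0.98], [-0.999, 0.033, -0.014]]
wrist_force: [-0.1, -0.3, -0.5]
gripper_width: 0.497
```

```bash
python3 -c "
from h import *
plan(14,-95,77,0)
print(np.round(r.sense()['joints'],1))
p=imaging.capture('wrist');save(p,'w10.png');np.savez('w10.npz',**p)
"
```

```text
t 6.9 ledge mm [[  24.  -101.5]] z 102.1 jaw 0.1 F [-0.1 -0.3 -0.5] tilt [ 0.035  0.007 -0.999] w 0.5
twist 0.1
shift tool axes before twist mm [ 24.9 -10.8  -6.2]
shift with final axes mm [ 25.1 -10.   -6.5]
[  0.7  25.6 -15.1  -0.5 -47.3 168.1]
```

View pics/w10.png

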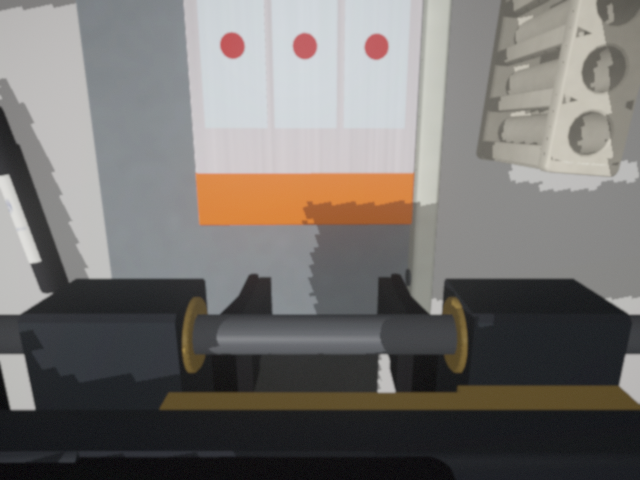

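Request:
apply_moves(xyz=[[0.01, -0.013, 0], [0.012, -0.002, 0]], twist=[0, 0], claw=[0.5, 0.5])

```text
time_s: 7.15
tcp_pos: [0.5616, -0.1478, 0.0755]
ee_rot: [[0.032, 0.979, -0.202], [0.006, -0.202, -0.979], [-0.999, 0.03, -0.013]]
wrist_force: [0.4, 0.0, -0.3]
gripper_width: 0.501
```

```bash
python3 -c "
from h import *
plan(14,-95,77,0)
"
```

```text
t 7.15 ledge mm [[  10.2 -101.3]] z 75.5 jaw -0.06 F [ 0.4  0.  -0.3] tilt [ 0.032  0.006 -0.999] w 0.5
twist -0.06
shift tool axes before twist mm [-1.3  3.9 -6.3]
shift with final axes mm [-1.5  3.8 -6.3]
```

Request:
apply_moves(xyz=[[-0.001, 0.003, -0.012], [0, 0, -0.008], [0, 0, -0.008], [0, 0, -0.008]], twist=[0, 0, 0, 0], claw=[0.5, 0.5, 0.5, 0.5])

```text
time_s: 7.55
tcp_pos: [0.5738, -0.1129, 0.078]
ee_rot: [[0.034, 0.978, -0.205], [0.004, -0.205, -0.979], [-0.999, 0.033, -0.011]]
wrist_force: [-0.5, -1.6, -1.5]
gripper_width: 0.501
```

```bash
python3 -c "
from h import *
plan(14,-6,77,0)
p=imaging.capture('wrist');save(p,'w11.png');np.savez('w11.npz',**p)
"
```

```text
t 7.55 ledge mm [[ 15.1 -64.6]] z 78.0 jaw -0.25 F [-0.5 -1.6 -1.5] tilt [ 0.034  0.004 -0.999] w 0.5
twist -0.25
shift tool axes before twist mm [  1.7  -1.4 -58.5]
shift with final axes mm [  1.   -1.1 -58.6]
```

View pics/w11.png

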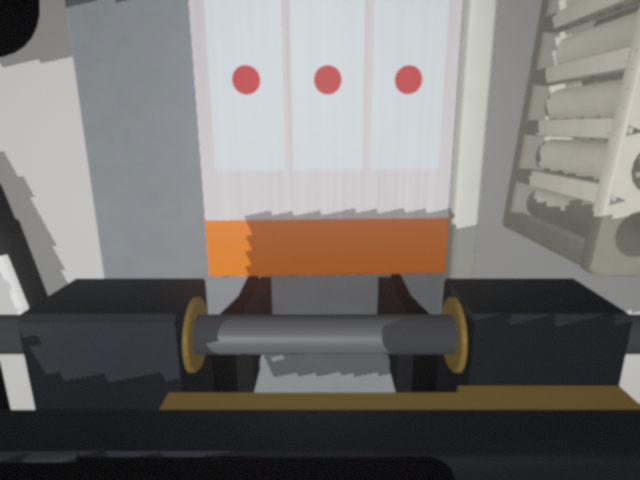

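Request:
apply_moves(xyz=[[0.002, 0, -0.007], [0.0005, 0, -0.008], [0.0005, 0, -0.008], [0.0005, 0, -0.008]], twist=[0, 0, 0, 0], claw=[0.5, 0.5, 0.5, 0.5])

```text
time_s: 8.0
tcp_pos: [0.5814, -0.0808, 0.0768]
ee_rot: [[0.036, 0.978, -0.203], [0.002, -0.204, -0.979], [-0.999, 0.035, -0.01]]
wrist_force: [-1.5, -4.2, 3.9]
gripper_width: 0.499
```

```bash
python3 -c "
from h import *
plan(14,-6,77,0)
p=imaging.capture('wrist');save(p,'w12.png');np.savez('w12.npz',**p)
"
```

```text
t 8.0 ledge mm [[ 16.1 -31.6]] z 76.8 jaw -0.15 F [-1.5 -4.2  3.9] tilt [ 0.036  0.002 -0.999] w 0.5
twist -0.15
shift tool axes before twist mm [ -0.1  -2.1 -25.6]
shift with final axes mm [ -0.2  -2.1 -25.6]
```

View pics/w12.png

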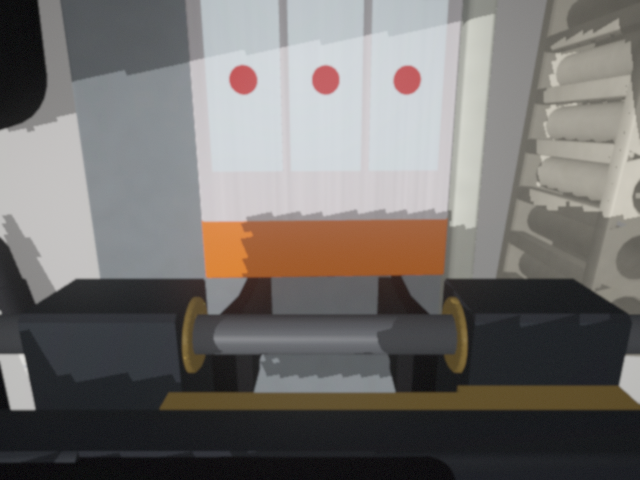

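Request:
apply_moves(xyz=[[0, -0.001, -0.008], [0, 0, -0.008]], twist=[0, 0], claw=[0.5, 0.5])

```text
time_s: 8.25
tcp_pos: [0.5847, -0.0625, 0.0766]
ee_rot: [[0.038, 0.978, -0.204], [0.004, -0.204, -0.979], [-0.999, 0.037, -0.012]]
wrist_force: [-0.5, -1.3, 0.5]
gripper_width: 0.501
```

```bash
python3 -c "
from h import *
p=dict(np.load('w12.npz'))
print('w12 (tcp y -31.6)',np.round(toL(unproj(p,[(205,277),(447,275)],.066))*1000,1))
plan(14,-6,77,0)
p=imaging.capture('wrist');save(p,'w13.png');np.savez('w13.npz',**p)
p=imaging.capture('scene');save(p,'s13.png',(140,160,480,370),2.3)
"
```

```text
w12 (tcp y -31.6) [[-31.  -19.8]
 [ 65.7 -20.4]]
t 8.25 ledge mm [[ 15.6 -13. ]] z 76.6 jaw -0.19 F [-0.5 -1.3  0.5] tilt [ 0.038  0.004 -0.999] w 0.5
twist -0.19
shift tool axes before twist mm [-0.4 -1.6 -7. ]
shift with final axes mm [-0.4 -1.6 -7. ]
```

View pics/w13.png

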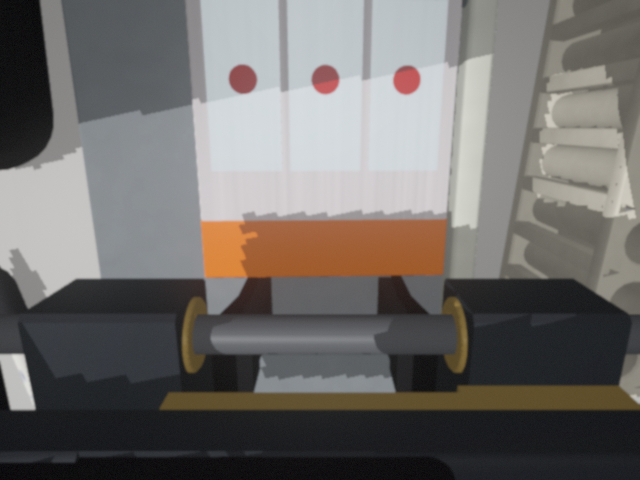

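View pics/s13.png

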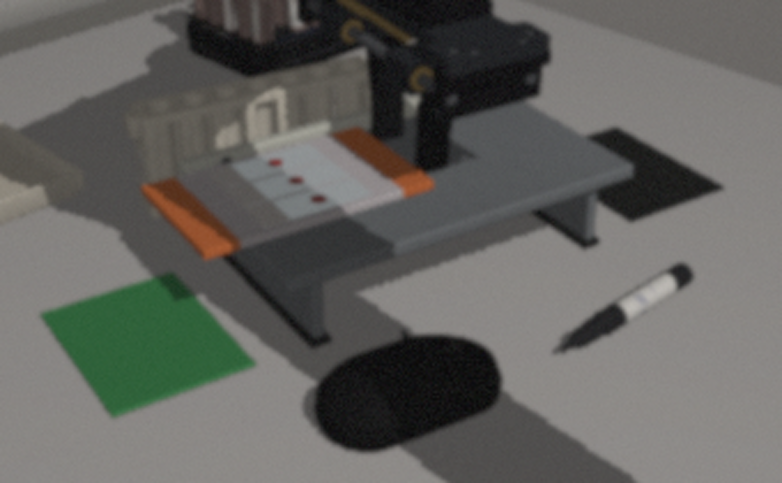

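Request:
apply_moves(xyz=[[0, 0, -0.006], [0, 0, 0.006], [-0.002, 0, 0.02], [-0.03, 0, 0.02], [-0.045, 0, 0.015], [-0.045, 0, -0.01], [-0.04, 0, -0.02], [-0.02, 0, -0.02]], twist=[0, 0, 0, 0, 0, 0, 0, 0], claw=[0.5, 0.5, 0.5, 0.5, 0.5, 0.5, 0.5, 0.5])

```text
time_s: 9.15
tcp_pos: [0.5748, -0.0701, 0.2591]
ee_rot: [[0.03, 0.978, -0.208], [0.008, -0.208, -0.978], [-1.0, 0.028, -0.014]]
wrist_force: [0.3, 0.4, -0.4]
gripper_width: 0.494
```

```bash
python3 -c "
from h import *
plan(14,-6,77,0)
p=imaging.capture('wrist');save(p,'w14.png');np.savez('w14.npz',**p)
p=imaging.capture('scene');save(p,'s14.png',(140,160,480,370),2.3)
"
```

```text
t 9.15 ledge mm [[  7.5 -22.5]] z 259.1 jaw -0.43 F [ 0.3  0.4 -0.4] tilt [ 0.03   0.008 -1.   ] w 0.49
twist -0.43
shift tool axes before twist mm [182.4   1.3 -14. ]
shift with final axes mm [182.1   6.5 -16.5]
```

View pics/w14.png

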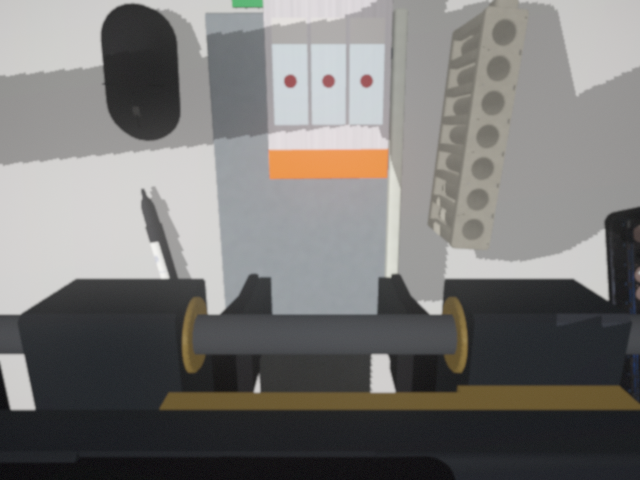

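View pics/s14.png

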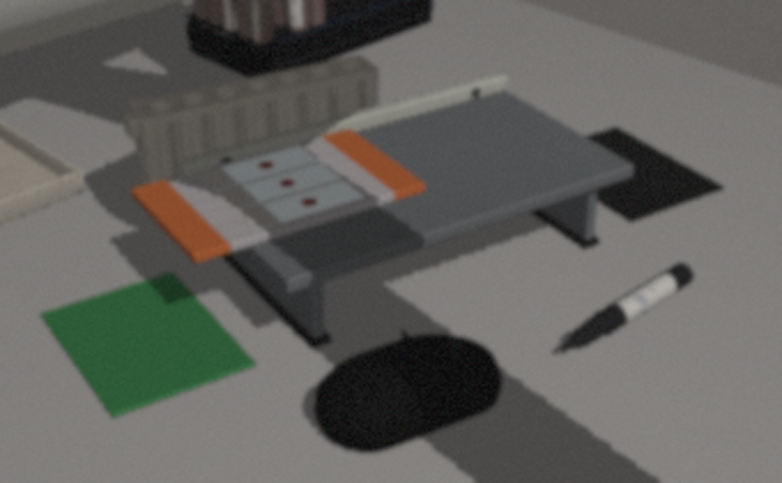

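Request:
apply_moves(xyz=[[0, 0, -0.04], [0, 0, -0.045], [0, 0, -0.01]], twist=[0, 0, 0], claw=[0.5, 0.5, 0.5])

```text
time_s: 9.55
tcp_pos: [0.5947, 0.0248, 0.2588]
ee_rot: [[0.031, 0.977, -0.21], [0.01, -0.21, -0.978], [-0.999, 0.028, -0.017]]
wrist_force: [-0.1, -0.8, 0.5]
gripper_width: 0.502
```

```bash
python3 -c "
from h import *
p=dict(np.load('w14.npz'))
print('near end',np.round(toL(unproj(p,[(269,179),(388,178)],.066))*1000,1))
p=imaging.capture('wrist');save(p,'w15.png',(180,0,440,260),2.3);np.savez('w15.npz',**p)
"
```

```text
near end [[-31.6   6.3]
 [ 64.3   6.1]]
```

View pics/w15.png

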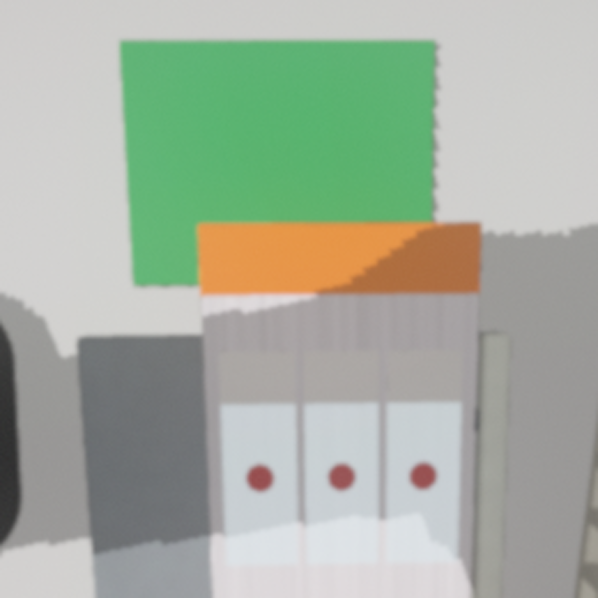

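```bash
python3 -c "
from h import *
p=dict(np.load('w15.npz'))
f=lambda l,z:print(np.round(toL(unproj(p,[(180+a/2.3,b/2.3) for a,b in l],z))*1000,1).tolist())
f([(198,224),(481,223)],.066)
f([(202,294),(479,293)],.066)
f([(218,351),(463,350)],.066)
f([(80,337),(200,336)],.06)
f([(205,350),(213,597)],.066)
f([(476,350),(473,597)],.066)
f([(481,333),(507,333)],.072)
f([(481,350),(479,597)],.072)
p=imaging.capture('top');save(p,'t15.png',(200,140,480,350),2.8)
p=imaging.capture('scene');save(p,'s15.png',(140,160,480,370),2.3)
"
```

```text
[[-30.7, 166.2], [64.0, 165.9]]
[[-30.3, 143.6], [63.9, 143.1]]
[[-25.6, 124.6], [58.9, 124.0]]
[[-73.7, 129.5], [-32.2, 129.4]]
[[-30.1, 125.0], [-30.8, 36.1]]
[[63.4, 124.0], [64.7, 34.4]]
[[63.9, 129.9], [72.8, 129.9]]
[[64.1, 124.3], [65.9, 36.3]]
```

View pics/t15.png

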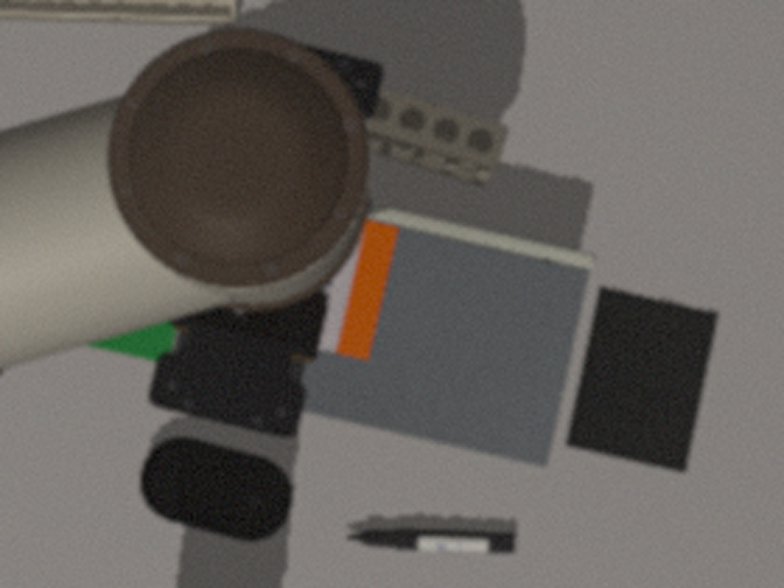

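```bash
python3 -c "
from h import *
plan(-75,82,140,-90)
print(np.round(r.sense()['joints'],1))
p=r.sense();L=toL(p['tcp_pos'])[0]*1000
d=(np.array([-75,82])-L)/11
for k in range(11):
    a=np.radians(0-8.2*k)
    print(np.round([np.dot(d,[np.cos(a),np.sin(a)]),np.dot(d,[np.sin(a),-np.cos(a)])],1))
"
```

```text
t 9.7 ledge mm [[ 7.8 71.7]] z 258.9 jaw -0.63 F [-1.1 -0.4  0. ] tilt [ 0.03   0.009 -1.   ] w 0.5
twist 89.37
shift tool axes before twist mm [116.7 -86.1  -7.6]
shift with final axes mm [118.9 -10.3  82.8]
[ 17.7  17.4  -3.3   0.  -67.6 150. ]
[-7.5 -0.9]
[-7.6  0.1]
[-7.5  1.2]
[-7.2  2.3]
[-6.8  3.3]
[-6.3  4.2]
[-5.6  5.1]
[-4.8  5.8]
[-4.   6.5]
[-3.  7.]
[-2.   7.3]
```

View pics/s15.png

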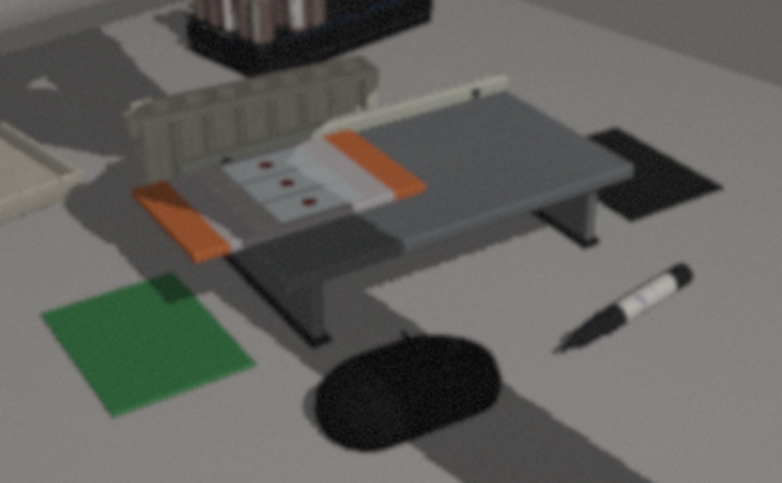

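Request:
apply_moves(xyz=[[0, -0.0075, -0.001], [0, -0.0075, 0], [0, -0.0075, 0.001], [0, -0.007, 0.002], [0, -0.007, 0.003], [0, -0.006, 0.004], [0, -0.0055, 0.005], [0, -0.005, 0.006], [0, -0.004, 0.0065], [0, -0.003, 0.007], [0, -0.002, 0.0075]], twist=[8.1, 8.1, 8.1, 8.1, 8.1, 8.1, 8.1, 8.1, 8.1, 8.1, 8.1], claw=[0.9, 0.9, 0.9, 0.9, 0.9, 0.9, 0.9, 0.9, 0.9, 0.9, 0.9])

```text
time_s: 10.8
tcp_pos: [0.5085, 0.0346, 0.2507]
ee_rot: [[0.017, -0.28, -0.96], [0.005, -0.96, 0.28], [-1.0, -0.01, -0.015]]
wrist_force: [0.2, 0.3, 0.2]
gripper_width: 0.902
```

```bash
python3 -c "
from h import *
plan(-75,82,120,-90)
p=imaging.capture('wrist');save(p,'w16.png');np.savez('w16.npz',**p)
"
```

```text
t 10.8 ledge mm [[-78.5  66.8]] z 250.7 jaw -94.66 F [0.2 0.3 0.2] tilt [ 0.017  0.005 -1.   ] w 0.9
twist -4.66
shift tool axes before twist mm [130.8 -14.1  -0.3]
shift with final axes mm [130.7 -15.2  -3.5]
```

View pics/w16.png

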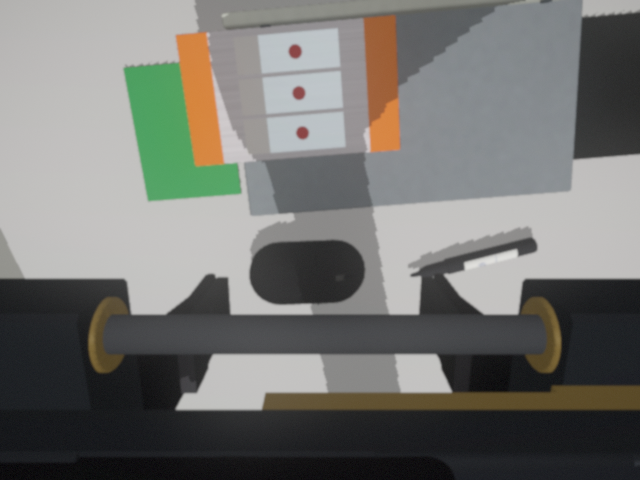

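Request:
apply_moves(xyz=[[0.045, -0.014, 0], [0.047, 0, 0], [0.047, 0, 0], [0.01, 0, 0]], twist=[-4.6, 0, 0, 0], claw=[0.9, 0.9, 0.9, 0.9])

```text
time_s: 11.25
tcp_pos: [0.5169, 0.0448, 0.1017]
ee_rot: [[0.027, -0.198, -0.98], [0.008, -0.98, 0.199], [-1.0, -0.013, -0.025]]
wrist_force: [-1.0, -0.1, 0.1]
gripper_width: 0.899
```

```bash
python3 -c "
from h import *
plan(-60,80,77,-90)
p=imaging.capture('wrist');save(p,'w17.png');np.savez('w17.npz',**p)
"
```

```text
t 11.25 ledge mm [[-72.4  78.5]] z 101.7 jaw -89.84 F [-1.  -0.1  0.1] tilt [ 0.027  0.008 -1.   ] w 0.9
twist 0.16
shift tool axes before twist mm [ 25.   -1.1 -11.7]
shift with final axes mm [ 24.7  -1.5 -12.4]
```

View pics/w17.png

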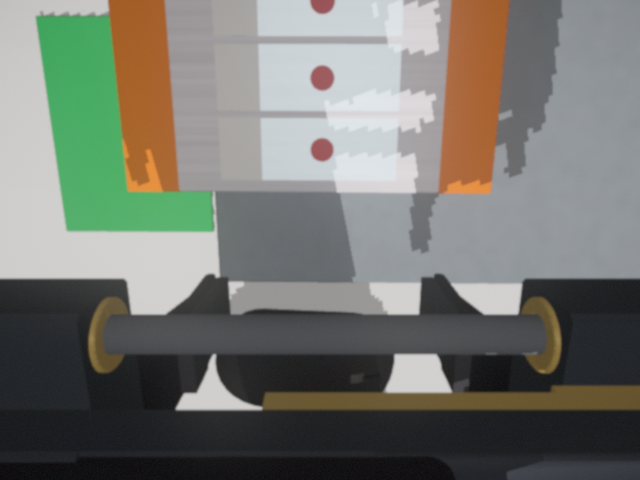

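Request:
apply_moves(xyz=[[0.015, 0, -0.003], [0.009, 0, -0.012], [0, 0, -0.004]], twist=[0, 0, 0], claw=[0.9, 0.9, 0.9])

```text
time_s: 11.6
tcp_pos: [0.5421, 0.0404, 0.0833]
ee_rot: [[0.037, -0.195, -0.98], [0.009, -0.981, 0.195], [-0.999, -0.016, -0.034]]
wrist_force: [0.5, -0.4, 0.1]
gripper_width: 0.902
```

```bash
python3 -c "
from h import *
plan(-41,80,77,-90)
"
```

```text
t 11.6 ledge mm [[-46.8  79.2]] z 83.3 jaw -89.63 F [ 0.5 -0.4  0.1] tilt [ 0.037  0.009 -0.999] w 0.9
twist 0.37
shift tool axes before twist mm [ 6.5 -0.6 -5.6]
shift with final axes mm [ 6.3 -0.8 -5.8]
```

Request:
apply_moves(xyz=[[0.0075, 0, 0.003]], twist=[0.3], claw=[0.9])

```text
time_s: 11.7
tcp_pos: [0.5424, 0.0413, 0.0779]
ee_rot: [[0.042, -0.2, -0.979], [0.011, -0.98, 0.201], [-0.999, -0.019, -0.039]]
wrist_force: [-0.0, 0.4, 0.3]
gripper_width: 0.903
```

```bash
python3 -c "
from h import *
plan(-41,80,77,-90)
"
```

```text
t 11.7 ledge mm [[-46.6  80.1]] z 77.9 jaw -89.94 F [-0.   0.4  0.3] tilt [ 0.042  0.011 -0.999] w 0.9
twist 0.06
shift tool axes before twist mm [ 1.1  0.1 -5.6]
shift with final axes mm [ 0.9  0.1 -5.6]
```

Request:
apply_moves(xyz=[[0.0015, 0, -0.003], [0, 0, -0.003], [0, 0, -0.003]], twist=[0, 0, 0], claw=[0.9, 0.9, 0.9])

```text
time_s: 12.0
tcp_pos: [0.5475, 0.0398, 0.0768]
ee_rot: [[0.034, -0.202, -0.979], [0.012, -0.979, 0.203], [-0.999, -0.018, -0.031]]
wrist_force: [-10.8, 7.7, 5.2]
gripper_width: 0.902
```

```bash
python3 -c "
from h import *
plan(-41,80,77,-90)
p=imaging.capture('wrist');save(p,'w18.png')
"
```

```text
t 12.0 ledge mm [[-41.4  79.7]] z 76.8 jaw -90.07 F [-10.8   7.7   5.2] tilt [ 0.034  0.012 -0.999] w 0.9
twist -0.07
shift tool axes before twist mm [-0.2 -0.3 -0.4]
shift with final axes mm [-0.2 -0.3 -0.4]
```

View pics/w18.png

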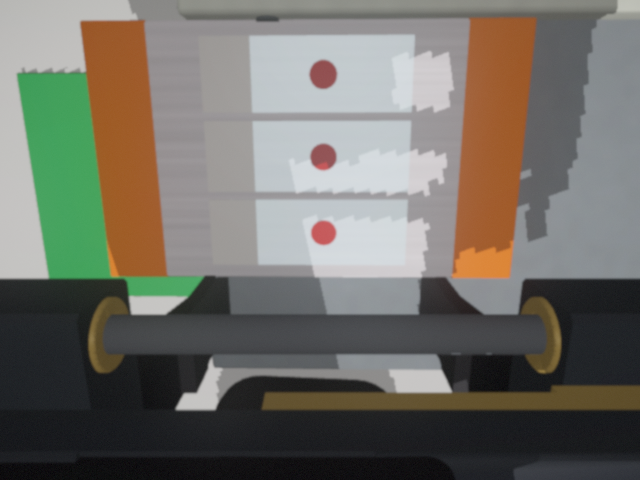

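Request:
apply_moves(xyz=[[0, 0, -0.004], [0, 0, 0.004], [-0.001, 0, 0.02], [-0.01, 0, 0.03], [-0.045, 0, 0.02], [-0.045, 0, 0.02], [-0.045, 0, 0]], twist=[0, 0, 0, 0, 0, 0, 0], claw=[0.9, 0.9, 0.9, 0.9, 0.9, 0.9, 0.9])

```text
time_s: 12.75
tcp_pos: [0.4461, 0.0567, 0.2207]
ee_rot: [[0.017, -0.201, -0.979], [0.007, -0.979, 0.202], [-1.0, -0.01, -0.015]]
wrist_force: [1.5, 0.8, -0.2]
gripper_width: 0.902
```

```bash
python3 -c "
from h import *
plan(-41,80,77,-90)
p=imaging.capture('wrist');save(p,'w19.png');np.savez('w19.npz',**p)
p=imaging.capture('top');save(p,'t19.png',(200,140,480,350),2.8)
"
```

```text
t 12.75 ledge mm [[-144.1   75.9]] z 220.7 jaw -90.02 F [ 1.5  0.8 -0.2] tilt [ 0.017  0.007 -1.   ] w 0.9
twist -0.02
shift tool axes before twist mm [ 145.3   -2.6 -100.9]
shift with final axes mm [ 143.7   -4.1 -103.1]
```

View pics/w19.png

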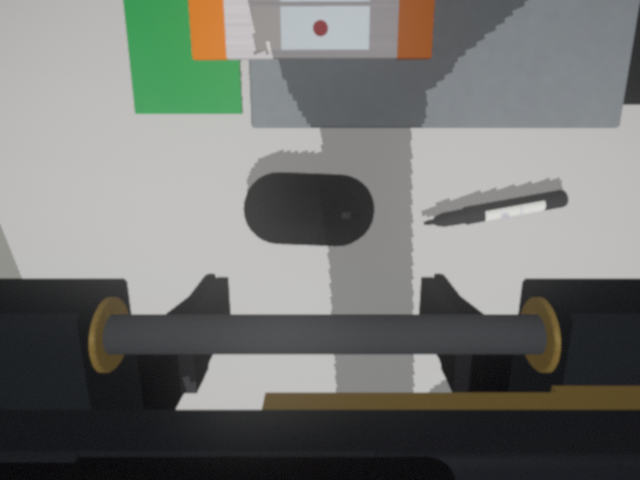

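View pics/t19.png

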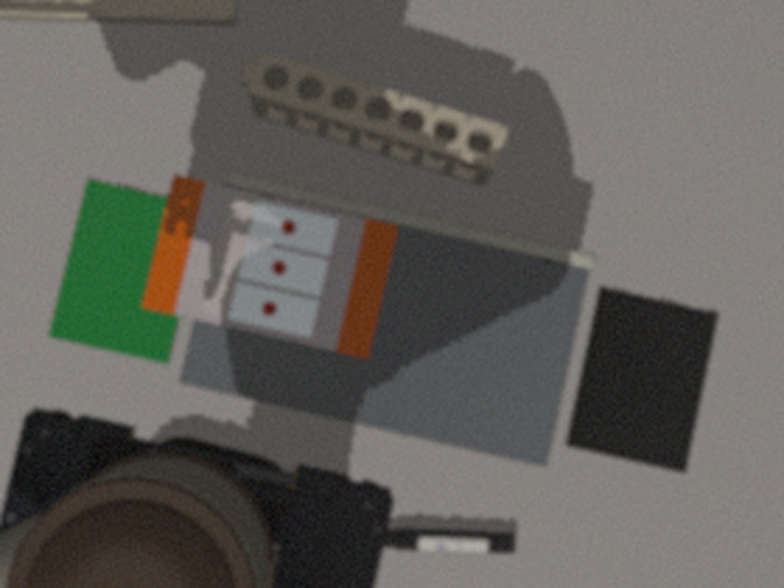

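```bash
python3 -c "
from h import *
p=dict(np.load('w19.npz'))
print(np.round(toL(unproj(p,[(193,60),(432,59)],.066))*1000,1),np.round(toL(unproj(p,[(252,127),(618,126)],.06))*1000,1))
p=imaging.capture('top');o=orange(p)
nn,l,st,ce=cv2.connectedComponentsWithStats(o)
for i in range(1,nn):
    if st[i,4]>60: print(np.round(toL(unproj(p,ce[i],.066))*1000,1),st[i,4])
"
```

```text
[[-31.9 165.9]
 [-31.5   5.9]] [[ -75.5  129.1]
 [ -74.8 -128.6]]
[[ 16.2 155.3]] 523
[[17.6 17.6]] 517
```

Request:
apply_moves(xyz=[[-0.02, 0, -0.045], [-0.01, 0, -0.045], [0, 0, -0.03]], twist=[0, 0, 0], claw=[0.9, 0.9, 0.9])

```text
time_s: 13.2
tcp_pos: [0.5606, 0.0317, 0.2518]
ee_rot: [[0.019, -0.198, -0.98], [0.01, -0.98, 0.198], [-1.0, -0.013, -0.017]]
wrist_force: [-0.1, -0.3, -0.1]
gripper_width: 0.902
```

```bash
python3 -c "
from h import *
plan(-41,80,77,-90)
p=imaging.capture('wrist');save(p,'w20.png',(140,20,540,260),2);np.savez('w20.npz',**p)
g=p['pixels'].astype(int).sum(2)//3
for c in (230,260,300,340,380): print(c,g[20:180,c].tolist())
"
```

```text
t 13.2 ledge mm [[-27.   74.4]] z 251.8 jaw -89.81 F [-0.1 -0.3 -0.1] tilt [ 0.019  0.01  -1.   ] w 0.9
twist 0.19
shift tool axes before twist mm [174.5  -3.3  17. ]
shift with final axes mm [174.8  -5.6  14. ]
230 [132, 132, 132, 133, 132, 132, 132, 132, 132, 133, 133, 133, 133, 133, 133, 133, 133, 132, 133, 134, 133, 132, 133, 133, 134, 134, 134, 134, 135, 134, 133, 134, 134, 134, 133, 135, 134, 134, 134, 135, 134, 134, 135, 134, 134, 134, 135, 135, 133, 134, 135, 134, 135, 135, 135, 135, 135, 134, 136, 135, 135, 134, 135, 135, 135, 135, 135, 135, 135, 135, 135, 134, 135, 135, 135, 131, 122, 111, 105, 103, 103, 103, 101, 103, 102, 104, 102, 101, 101, 103, 101, 102, 102, 101, 101, 102, 101, 101, 102, 101, 100, 101, 100, 102, 101, 100, 101, 101, 100, 101, 102, 101, 101, 102, 102, 102, 101, 101, 100, 101, 101, 101, 101, 99, 99, 101, 100, 100, 100, 100, 101, 102, 104, 107, 110, 110, 114, 119, 122, 125, 128, 131, 134, 133, 134, 134, 135, 134, 134, 134, 135, 135, 134, 134, 134, 135, 135, 134, 134, 135]
260 [129, 130, 130, 129, 130, 131, 132, 130, 130, 130, 131, 131, 130, 132, 132, 131, 
[... 2429 characters left out ...]
 131, 131, 131, 130, 131, 131, 130, 130, 131, 130, 131, 131, 131, 131, 131, 132, 132, 132, 132, 132, 132, 132, 131, 133, 132, 131, 132, 132, 133, 133, 132, 132, 133, 132, 132, 133, 133, 132, 132, 134, 133, 132, 131, 131, 136, 139, 139, 138, 139, 139, 138, 137, 136, 135, 129, 121, 120, 129, 140, 143, 144, 144, 143, 145, 144, 143, 146, 148, 147, 147, 145, 145, 146, 145, 144, 143, 144, 145, 146, 147, 148, 147, 146, 146, 147, 151, 157, 157, 156, 167, 183, 194, 197, 198, 196, 197, 198, 200, 200, 200, 200, 200, 199, 199, 199, 200, 200, 200, 200, 200, 199, 198, 199, 200, 201, 202, 202, 200, 201, 201, 201, 201, 201, 201, 201, 200, 199, 199, 199, 200, 200, 201, 202, 203, 202, 202, 200, 199, 199, 200]
```

View pics/w20.png

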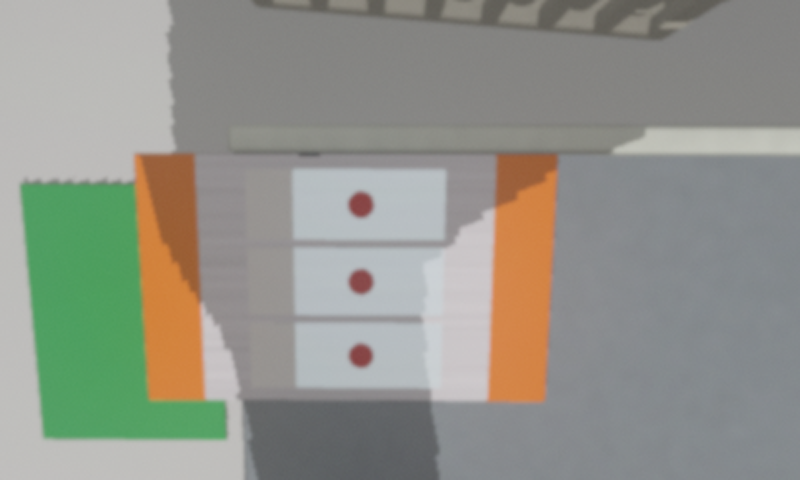

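```bash
python3 -c "
from h import *
p=dict(np.load('w20.npz'))
f=lambda l,z:print(np.round(toL(unproj(p,[(140+a/2,20+b/2) for a,b in l],z))*1000,1).tolist())
f([(148,400),(545,400),(136,154),(557,154)],.066)
f([(204,399),(489,399)],.066)
f([(245,410),(247,470)],.06)
f([(231,127),(231,153)],.072)
save(p,'w20z.png',(200,140,300,260),6)
"
```

```text
[[-31.4, 166.5], [-30.4, 6.1], [63.6, 165.4], [64.0, 6.7]]
[[-30.9, 143.7], [-30.2, 28.6]]
[[-36.7, 128.2], [-62.6, 128.2]]
[[72.7, 128.0], [63.6, 128.4]]
```

View pics/w20z.png

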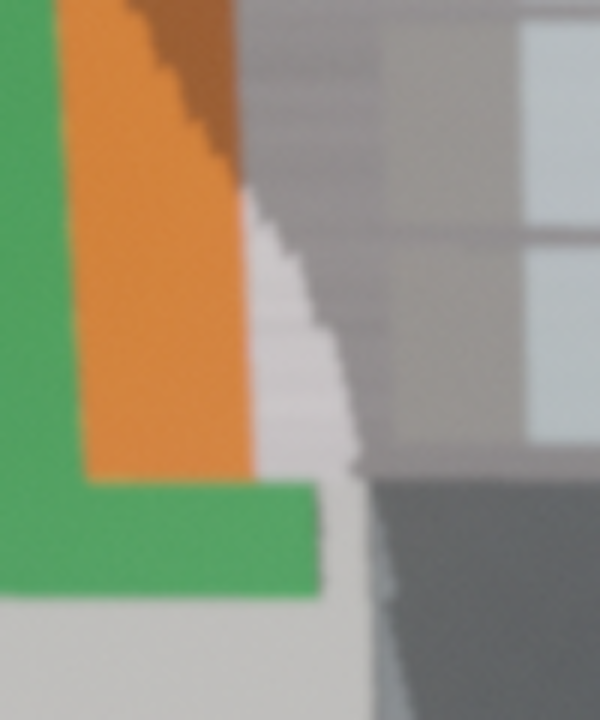

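```bash
python3 -c "
from h import *
print(r.sense()['wrist_force'],r.sense()['tcp_pos']);job.finish_job()
"
```

```text
[5.81066537 0.40358522 1.04620179] [0.56423378 0.03129239 0.250744  ]
the job is handed in; nothing more can be done
```

The plate is pushed flush and square against the fence and sticks out over the green-mat end, as asked. I handed the job in at about 13 s, with the tool about 0.25 m above the bench.

**How it was done:** I pushed the plate's front edge to the fence with the open fingertips. I then pushed its end along the fence with the half-open fingertips, and gave the front a last light push to make sure it sat flush. The plate was never gripped or lifted.

**What the last checks showed:**
- **Flush and square:** In the last wrist picture, the line between plate and fence is even to about a pixel along its length. The measured gap is within about 1 mm and the skew under about 0.5°.
- **Overhang:** The plate sticks out about 36–38 mm past the ledge end. The orange band is clear of the ledge by about 12–14 mm.
- **Slides:** All are still wholly over the ledge, with about 4–5 mm to spare.
- **Bystanders:** The pen, mouse and carrier look unmoved in the last overhead picture, although the arm hid the mouse there. The mouse was last seen unmoved in earlier pictures.

**Where readings disagreed:**
- **Plate position:** Different views put the front edge up to about 1.5 mm apart and the ledge end 1–2 mm apart, within the camera calibration.
- **Fingertip contact:** The fingertips touched the ledge top during the first push, at about 25 N vertically. I raised them for the rest of the push; they may have touched it again there, at 11–13 N.
- **Wrist force:** The last reading was 5.8 N in x with the arm in free air. It had been about 0 just before, and I did not look into it.

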